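# Shut the packing-bench sealer and start its cycle

### The arm

A 7-joint arm with a two-finger parallel gripper is mounted at the origin on the work surface. World frame = base frame: x ahead of the robot, y to its left, z up, the work surface at z = 0. Lengths are in m, angles in rad, forces in N, time in s.
With the tool pointing down it reaches from about 0.4 to 0.75 m from the base axis. Payload 19.5 kg.
Tool frame: the origin (TCP) lies midway between the tips of the shut fingers; the grasp point (between the pads) lies 19 mm behind it (grasp_offset is the x of the grasp point in the tool frame, in m); x points along the fingers, z is the direction in which the jaws open and shut, and the axes are right-handed (so a half turn about x gives the same grasp; the last joint's range is limited). The gripper opens to 85 mm and grips with 20 to 120 N. Pads are 22 mm wide; open, the fingers measure 114 mm over their backs; the gripper's body (76 mm by 85 mm) begins 54 mm behind the grasp point. The pads swing forward as they close: fully open they stand 13 mm farther back than shut.
Start: joints at [1.24, 0.707, -0.028, 1.485, 0.022, 0.951, -0.075], TCP at [0.164, -0.551, 0.231] pointing down, gripper open.
Joint ranges: [-2.71, 2.71], [-0.32, 2.16], [-1.57, 1.52], [0, 2.45], [-1.46, 4.6], [0, 2.02], [-2.83, 2.83]. Speed limits (rad/s): [1.89, 1.89, 2.57, 2.57, 3.01, 3.01, 3.01].

### API

Orientations are given as a rotation vector (axis times angle).
In Python, from rig import * gives the robot as it stands.
- The arm moves only by the tool send_rows, never from a script. Its argument "motion" is a list that holds one entry, the list of rows, each a list of 7 numbers: the finger opening in mm, from 0 to 85.4, then the shift along the tool's x, y, z in mm, then the turn, a rotation vector about the tool's x, y, z in rad. In form: [[[fingers, x, y, z, wx, wy, wz], ...]]. A call has exactly 5 rows; each row is the pose to reach, as a shift and turn from the pose commanded when the call began, along the tool's axes at that moment; what a row does not reach only later rows make up. A row lasts 1/12 s, in which the tool goes at most 41.7 mm and 7.16 degrees, less where a joint would pass 70% of its speed; a pose out of reach is approached as far as the arm can. A call with a gripper value outside its range is refused whole. The fingers move at their own pace and stop on an object; "force" is the grip in N (left out, the last holds). Time passes only in rows, so rows that repeat a pose let the fingers close, or fill a call up. It gives the time, the measured TCP pose, the force and the opening at its end, in the units of the state.
- observe(): the state, without advancing time (a new reading comes with each control period).
- snapshot(name): name is "scene" or "side" or "wrist"; returns a dict with "color" (480x640x3 uint8, red, green, blue), "depth" (480x640 float32, m along the optical axis (not along the pixel's ray), 0 where there is no reading), "mtx" (3x3 intrinsics, pixels), "world_from_camera" (4x4, takes a point from camera to world coordinates). Camera axes: x right, y up, looking along -z (the intrinsics and any distortion apply to the point x, -y, -z); pixel columns grow to the right and rows downward; lengths in m; the calibration is good to about 2 mm. A picture is of the moment at which its call begins.
- finish_job(): hands the job in, once; it reports no verdict.
The state is a dict: "time_s": time; "joint_pos": joint angles; "dq": joint speeds; "effort": joint torques, N m; "tool_pos": TCP position; "tool_rot": TCP orientation; "wrist_force": force on the tool from outside, world axes, zero at the start; "moment": the same for the moment, N m; "gripper_width": opening from 0.0 (shut) to 1.0 (fully open).
Only numpy, scipy, OpenCV 4.12 (cv2) and the standard library are available. Lean on these libraries where they do the work, as an engineer would, in place of code of your own. Each camera call takes 0.05 s, during which the arm holds its last target. There are 200 camera calls.

### The job

The sealer on the packing bench is loaded and waiting. Swing its lid down and press the front edge firmly until it is fully shut, then twist the winged start switch clockwise to its stop, hold it there for a second and let it go so that it springs back. Leave the round dial at its setting and do not shove the two blue housings that stand in front of the machine.

Things in the scene. Friction and masses are not known exactly. Their poses are not given: they have to be found in the camera images.
- sealer: fixed bench sealer, 420 mm wide: steel chamber 200 mm deep (x) and 240 mm wide (y) between two grey side decks 90 mm wide, 100 mm high. Origin: centre of its underside on the table; x to its rear, where the lid is hinged, y to its left, z up. Each deck carries one control, on its centre line 165 mm from the middle; which deck has which control varies
- lid (a joint): hinge angle of the sealer's lid (rad): 0 = fully shut, its top level with the decks; grows as it swings up to the rear, at most 1.3. Lid: aluminium frame with clear window, 180 mm from hinge to free edge, 236 mm wide, 15 mm thick, 350 g; its stiff hinge keeps it where it is left; about 4 N on the pad moves it down
- lid_pad (a point): top centre of the black rubber pad (28 x 120 x 4 mm) on the lid's outer face by its free edge, 160 mm from the hinge: the place to push. Moves with the lid; x points along the lid to the hinge, y along its width, z out of its outer face. 104 mm above the table when shut
- lid_hinge (a point): middle of the lid's hinge line, which runs along the sealer's y; 85 mm behind the sealer's origin, 86 mm above the table. lid_pad lies 160 mm from it along the lid and 19 mm out along the outer normal. Does not move with the lid; axes as the sealer's
- start (a joint): angle of the winged start switch (rad): 0 at rest, grows as it is twisted clockwise seen from above, against a spring, to its stop at 1.1; springs back to 0 when let go (about 0.2 N m at the stop)
- start_grip (a point): point on the vertical axis of the start switch, at mid-height of its wing: a straight black bar 70 mm long, 14 mm thick, 30 mm high, on a low round hub on an aluminium disc 78 mm across. x points along the bar and turns with it, z up. 131 mm above the table; bar top 15 mm above it, bar's lower edge 15 mm below, disc 25 mm below, deck 31 mm below
- dial (a joint): angle of the round dial (rad), any value from -2.2 to 2.2, stays where it is put; leave it
- dial_mark (a point): white mark on the top near the rim of the round ribbed black dial (66 mm across, 24 mm high, on an equal disc) that sits on the other side deck; the mark is 26 mm from the dial's axis, x points outward along it
- housing_a: loose blue valve housing, box 75 x 60 x 65 mm with a round turret to 87 mm height and a steel port on its -x side, 0.6 kg, standing in front of the sealer's left half; origin at the centre of its underside, z up
- housing_b: the same kind of blue housing, in front of the sealer's right half

How it is judged:
By the outcome, as a careful person would: the job done as asked, in the order asked, and still so for the second after the job is handed in, with the robot touching nothing.
It also fails if it takes over 58 s, if anything falls off the work surface, if the arm or the gripper's body presses on something with over 40 N, if the wrist force passes 120 N, or if a joint passes its speed limit or range.

## Working session

There is one attempt and no reset: what is moved stays moved. The work goes in short steps, Python scripts to look and compute and a tool call to move; the robot and the scene stay as the last step left them, time stands still between calls to the robot, and variables do not carry over. Pictures are saved under pics/ and viewed, about 8 in all and at most 12, crops included, and the job is handed in when it is done.

Besides the shell and the picture viewer there is one more tool, called after "Emit:" by a JSON object that holds its "op" and its "data". send_rows: Moves the arm, as the interface text tells. Its arguments: {"type":"object","properties":{"motion":{"type":"array","items":{"type":"array","items":{"type":"array","items":{"type":"number"}}}},"force":{"type":"number"}},"required":["motion"]}

```bash
mkdir -p pics; ls; python3 - <<'E'
from rig import *
import cv2,numpy as np
s=observe();print({k:np.round(v,3) for k,v in s.items()})
for n in ["scene","side"]:
    d=snapshot(n);cv2.imwrite(f"pics/{n}0.png",d["color"][...,::-1]);np.savez(f"{n}0.npz",**d);print(np.round(d["world_from_camera"],3),d["mtx"].round(1), d.keys())
E
```

```text
pics
{'time_s': np.float64(0.0), 'joint_pos': array([ 1.24 ,  0.707, -0.028,  1.485,  0.022,  0.951, -0.075]), 'dq': array([ 0.   , -0.001, -0.001, -0.001, -0.   , -0.   ,  0.   ]), 'effort': array([-0.0000e+00, -8.8323e+01,  1.2340e+00, -2.3617e+01,  1.7000e-02,
        7.0000e-03, -0.0000e+00]), 'tool_pos': array([ 0.164, -0.551,  0.231]), 'tool_rot': array([ 0.994,  1.333, -0.993]), 'wrist_force': array([ 0.259,  0.801, -0.067]), 'moment': array([-0.033,  0.054,  0.032]), 'gripper_width': np.float64(0.996)}
[[ 0.904 -0.299  0.306  0.772]
 [ 0.427  0.645 -0.633 -0.438]
 [-0.008  0.703  0.711  0.661]
 [ 0.     0.     0.     1.   ]] [[442.1   0.  318.6]
 [  0.  442.1 233.8]
 [  0.    0.    1. ]] dict_keys(['color', 'depth', 'mtx', 'world_from_camera'])
[[-0.949  0.159 -0.273  0.28 ]
 [-0.316 -0.518  0.795  0.789]
 [-0.015  0.841  0.542  0.606]
 [ 0.     0.     0.     1.   ]] [[601.8   0.  334.8]
 [  0.  601.8 232.8]
 [  0.    0.    1. ]] dict_keys(['color', 'depth', 'mtx', 'world_from_camera'])
```

View pics/scene0.png

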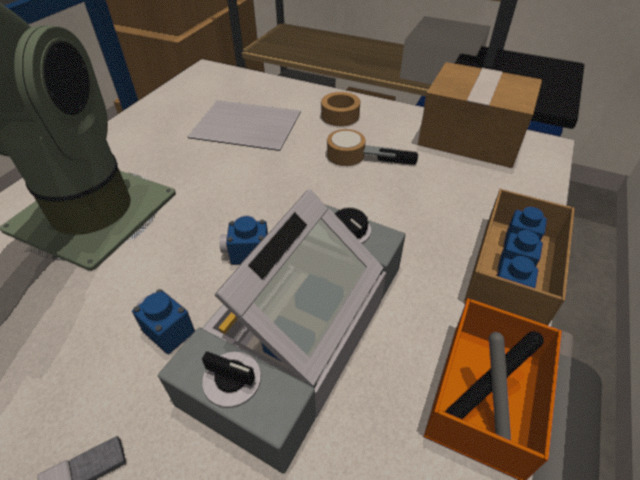

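View pics/side0.png

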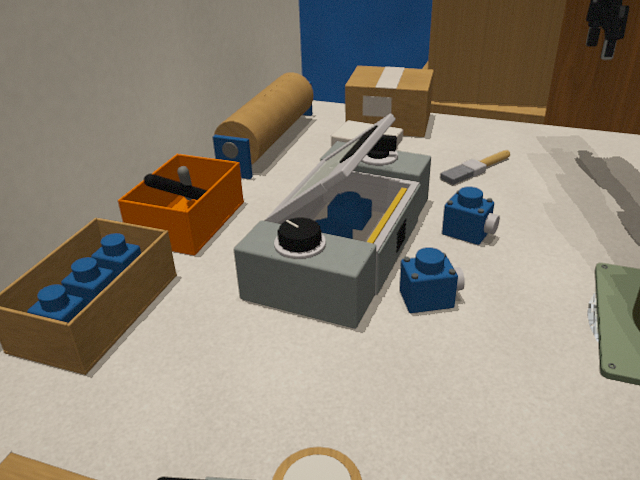

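The scene view shows the start switch on the right deck (230,370), the dial on the left deck (352,222), the lid about half open with its black pad at (278,246), and the housings at (163,318) and (247,240). The side view agrees, with the dial at (300,235).

```bash
cat > h.py <<'E'
import numpy as np,cv2
def pts(d):
    K=d["mtx"];T=d["world_from_camera"];z=d["depth"];v,u=np.mgrid[:480,:640]
    p=np.stack([(u-K[0,2])/K[0,0]*z,-(v-K[1,2])/K[1,1]*z,-z],-1)
    P=p@T[:3,:3].T+T[:3,3];P[z==0]=np.nan;return P
E
python3 - <<'E'
from h import *
for n in ["scene","side"]:
    d=dict(np.load(f"{n}0.npz"));P=pts(d);hsv=cv2.cvtColor(d["color"],cv2.COLOR_RGB2HSV);print(n)
    reg=(P[...,0]>.3)&(P[...,0]<.95)&(P[...,1]>-.45)&(P[...,1]<.35)
    m=reg&(abs(P[...,2]-.1)<.004)
    k=cv2.morphologyEx(m.astype(np.uint8),cv2.MORPH_OPEN,np.ones((5,5)))
    c,l,st,ce=cv2.connectedComponentsWithStats(k)
    for i in range(1,c):
        if st[i,4]>400:
            q=P[l==i];print("z.1",st[i],cv2.minAreaRect(q[:,:2].astype(np.float32)),q[:,2].mean().round(4))
    # bright disc
    g=reg&(hsv[...,2]>150)&(abs(P[...,2]-.106)<.006)
    c,l,st,ce=cv2.connectedComponentsWithStats(g.astype(np.uint8))
    for i in range(1,c):
        if st[i,4]>80: q=P[l==i];print("disc",st[i],cv2.minEnclosingCircle(q[:,:2].astype(np.float32)),q.mean(0).round(4))
    # dark
    b=reg&(hsv[...,2]<60)&(hsv[...,1]<130)&(P[...,2]>.11)
    c,l,st,ce=cv2.connectedComponentsWithStats(b.astype(np.uint8))
    for i in range(1,c):
        if st[i,4]>100:
            q=P[l==i];mu=q.mean(0);U,S,V=np.linalg.svd(q-mu,full_matrices=False)
            print("dark",st[i],mu.round(4),"ax",V.round(3).tolist(),"ext",np.ptp((q-mu)@V.T,axis=0).round(3),"zmax",np.percentile(q[:,2],98).round(4))
            t=q[q[:,2]>np.percentile(q[:,2],98)-.005];print("   top rect",cv2.minAreaRect(t[:,:2].astype(np.float32)))
    bl=reg&(hsv[...,0]>95)&(hsv[...,0]<120)&(hsv[...,1]>130)&(P[...,2]>.03)
    c,l,st,ce=cv2.connectedComponentsWithStats(bl.astype(np.uint8))
    for i in range(1,c):
        if st[i,4]>200: q=P[l==i];print("blue",st[i],q.mean(0).round(3),q.min(0).round(3),q.max(0).round(3))
E
```

```text
scene
z.1 [ 364  222   40   45 1068] ((0.6365007162094116, 0.08311938494443893), (0.09791276603937149, 0.06528493016958237), 87.54804229736328) 0.1009
z.1 [ 158  328  170  121 6826] ((0.5487538576126099, -0.2142825722694397), (0.1378813236951828, 0.20040732622146606), 86.63579559326172) 0.1005
disc [306 262  76 119 578] ((0.6450668573379517, -0.07871732860803604), 0.11635369062423706) [ 0.6446 -0.0898  0.1039]
disc [203 352  57  54 998] ((0.5435154438018799, -0.23686224222183228), 0.038835685700178146) [ 0.547  -0.2446  0.1066]
dark [336 208  32  30 518] [0.5849 0.0907 0.1293] ax [[0.823, -0.55, -0.138], [0.555, 0.832, -0.003], [0.116, -0.074, 0.99]] ext [0.061 0.043 0.021] zmax 0.1326
   top rect ((0.5820745229721069, 0.095331571996212), (0.043163418769836426, 0.057437505573034286), 56.955543518066406)
dark [ 249  213   57   66 1265] [ 0.5332 -0.0761  0.204 ] ax [[0.066, 0.998, 0.002], [-0.757, 0.048, 0.652], [-0.651, 0.044, -0.758]] ext [0.118 0.028 0.007] zmax 0.2125
   top rect ((0.5270999670028687, -0.07248253375291824), (0.11685820668935776, 0.009103500284254551), 85.8294067382
[... 2267 characters left out ...]
-0.971, 0.162], [0.982, -0.161, 0.101], [-0.072, 0.177, 0.982]] ext [0.064 0.064 0.023] zmax 0.1316
   top rect ((0.5758444666862488, 0.09156426787376404), (0.05853230506181717, 0.06103206053376198), 2.234261989593506)
blue [213 135  38  32 637] [ 0.864 -0.254  0.066] [ 0.829 -0.265  0.03 ] [ 0.909 -0.247  0.093]
blue [ 444  187   50   45 1447] [ 0.355 -0.155  0.061] [ 0.314 -0.199  0.03 ] [ 0.396 -0.135  0.089]
blue [ 316  192   56   47 1549] [ 0.559 -0.083  0.057] [ 0.528 -0.15   0.03 ] [ 0.602 -0.002  0.073]
blue [  28  233  113   89 3967] [0.861 0.232 0.073] [0.837 0.129 0.034] [0.898 0.317 0.093]
blue [ 401  248   57   52 2116] [0.385 0.058 0.062] [0.342 0.008 0.03 ] [0.43  0.085 0.089]
```

```bash
cat >> h.py <<'E'
from scipy.spatial.transform import Rotation as R
def go(s,p,yaw):
    """shift (mm) and turn (rad), tool axes, to reach TCP p pointing down with jaw axis (tool z) at world yaw (deg)"""
    Rt=R.from_rotvec(s["tool_rot"]);y=np.radians(yaw)
    x=np.array([0,0,-1]);z=np.array([np.cos(y),np.sin(y),0]);Rg=R.from_matrix(np.stack([x,np.cross(z,x),z],1))
    print("t",round(float(s["time_s"]),2),"pos",np.round(s["tool_pos"],4),"F",np.round(s["wrist_force"],1),"M",np.round(s["moment"],2),"w",round(float(s["gripper_width"]),3),"q",np.round(s["joint_pos"],2))
    m=Rt.as_matrix();print("tool x",m[:,0].round(3),"y",m[:,1].round(3),"z",m[:,2].round(3),"jaw yaw",np.degrees(np.arctan2(m[1,2],m[0,2])).round(1))
    print("shift",(Rt.inv().apply(np.array(p)-s["tool_pos"])*1000).round(1),"turn",(Rt.inv()*Rg).as_rotvec().round(3))
E
python3 - <<'E'
from h import *
from rig import observe
s=observe()
go(s,[.530,-.0745,.25],-90);go(s,[.530,-.0745,.25],90);go(s,[.164,-.551,.26],90)
E
```

```text
t 0.1 pos [ 0.1637 -0.551   0.2309] F [0.1 0.4 0.3] M [ 0.02 -0.05  0.01] w 1.001 q [ 1.24  0.71 -0.03  1.48  0.02  0.95 -0.08]
tool x [-0.     0.001 -1.   ] y [ 0.959  0.285 -0.   ] z [ 0.285 -0.959 -0.001] jaw yaw -73.5
shift [ -18.8  486.8 -352.4] turn [ 0.289 -0.001  0.   ]
t 0.1 pos [ 0.1637 -0.551   0.2309] F [0.1 0.4 0.3] M [ 0.02 -0.05  0.01] w 1.001 q [ 1.24  0.71 -0.03  1.48  0.02  0.95 -0.08]
tool x [-0.     0.001 -1.   ] y [ 0.959  0.285 -0.   ] z [ 0.285 -0.959 -0.001] jaw yaw -73.5
shift [ -18.8  486.8 -352.4] turn [-2.853e+00 -0.000e+00 -1.000e-03]
t 0.1 pos [ 0.1637 -0.551   0.2309] F [0.1 0.4 0.3] M [ 0.02 -0.05  0.01] w 1.001 q [ 1.24  0.71 -0.03  1.48  0.02  0.95 -0.08]
tool x [-0.     0.001 -1.   ] y [ 0.959  0.285 -0.   ] z [ 0.285 -0.959 -0.001] jaw yaw -73.5
shift [-29.1   0.3   0.1] turn [-2.853e+00 -0.000e+00 -1.000e-03]
```

Emit:
{"op": "send_rows", "data": {"motion": [[[0,-15,12,-9,0,0,0],[0,-30,37,-27,0,0,0],[0,-30,65,-47,0,0,0],[0,-30,93,-67,0,0,0],[0,-30,121,-87,0,0,0]]]}}

```text
time_s: 0.52
tool_pos: [0.2556, -0.4319, 0.2613]
tool_rot: [0.994, 1.332, -0.994]
wrist_force: [0.3, -0.1, -0.7]
gripper_width: 0.299
```

Emit:
{"op": "send_rows", "data": {"motion": [[[0,0,28,-20,0,0,0],[0,0,56,-40,0,0,0],[0,0,84,-60,0,0,0],[0,0,112,-80,0,0,0],[0,0,140,-100,0,0,0]]]}}

```text
time_s: 0.93
tool_pos: [0.3614, -0.2961, 0.2612]
tool_rot: [0.994, 1.332, -0.994]
wrist_force: [1.1, 0.0, -0.0]
gripper_width: 0.001
```

Emit:
{"op": "send_rows", "data": {"motion": [[[0,0,28,-20,0,0,0],[0,0,56,-40,0,0,0],[0,0,84,-60,0,0,0],[0,0,112,-80,0,0,0],[0,0,140,-100,0,0,0]]]}}

```text
time_s: 1.35
tool_pos: [0.4671, -0.1602, 0.2612]
tool_rot: [0.994, 1.332, -0.994]
wrist_force: [0.5, -0.8, -0.3]
gripper_width: 0.001
```

```bash
python3 - <<'E'
from h import *
from rig import observe
s=observe()
go(s,[.530,-.0745,.225],-86)
E
```

```text
t 1.35 pos [ 0.4671 -0.1602  0.2612] F [ 0.5 -0.8 -0.3] M [ 0.02  0.01 -0.01] w 0.001 q [ 0.25  0.55  0.02  1.72 -0.02  0.87 -1.  ]
tool x [-0.  0. -1.] y [ 0.959  0.285 -0.   ] z [ 0.285 -0.959 -0.   ] jaw yaw -73.4
shift [ 36.2  84.7 -64.3] turn [ 0.219 -0.     0.   ]
```

Emit:
{"op": "send_rows", "data": {"motion": [[[0,0,25,-20,0.07,0,0],[0,0,50,-40,0.15,0,0],[0,5,75,-57,0.22,0,0],[0,25,85,-64,0.22,0,0],[0,36,85,-64,0.22,0,0]]]}}

```text
time_s: 1.77
tool_pos: [0.5307, -0.073, 0.2235]
tool_rot: [1.156, 1.244, -1.156]
wrist_force: [-0.5, 0.1, -1.3]
gripper_width: -0.002
```

```bash
python3 - <<'E'
from h import *
from rig import observe,snapshot
s=observe()
go(s,[.530,-.0745,.205],-86)
d=snapshot("side");a=d["color"][60:300,220:460,::-1];b=snapshot("scene")["color"][150:390,130:430,::-1]
cv2.imwrite("pics/c1.png",np.hstack([cv2.resize(a,(400,400)),cv2.resize(b,(400,320))[:320] if 0 else cv2.resize(b,(400,400))]))
E
```

```text
t 1.77 pos [ 0.5307 -0.073   0.2235] F [-0.5  0.1 -1.3] M [-0.   -0.02  0.05] w -0.002 q [ 0.03  0.66  0.1   1.64 -0.08  0.84 -1.34]
tool x [-0.001  0.001 -1.   ] y [ 0.997  0.072 -0.001] z [ 0.072 -0.997 -0.001] jaw yaw -85.8
shift [18.5 -0.8  1.5] turn [ 0.003 -0.001  0.001]
```

View pics/c1.png

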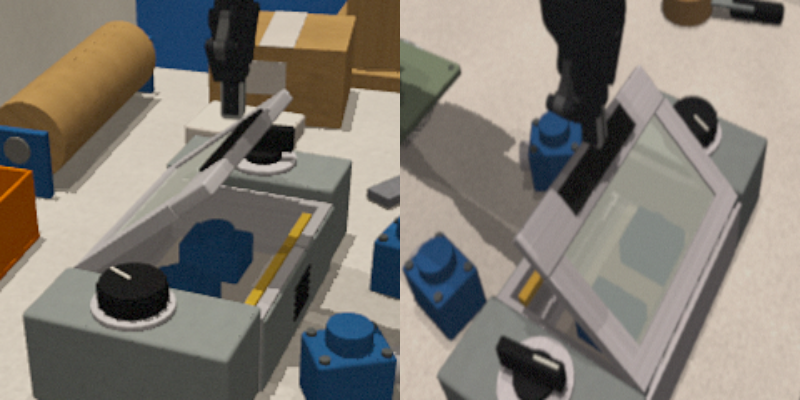

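The crops show the closed fingers just above the pad centre, with the dial and housings clear. Next I push along the lid's arc.

Emit:
{"op": "send_rows", "data": {"motion": [[[0,12,0,0,0,0,0],[0,20,-1,0,0,0,0],[0,28,-7,0,0,0,0],[0,36,-12,0,0,0,0],[0,44,-17,0,0,0,0]]]}}

```text
time_s: 2.28
tool_pos: [0.5125, -0.0778, 0.1816]
tool_rot: [1.159, 1.24, -1.158]
wrist_force: [1.5, 0.7, 3.6]
gripper_width: -0.001
```

Emit:
{"op": "send_rows", "data": {"motion": [[[0,9,-3,0,0,0,0],[0,18,-6,0,0,0,0],[0,28,-9,0,0,0,0],[0,35,-10,0,0,0,0],[0,42,-11,0,0,0,0]]]}}

```text
time_s: 2.7
tool_pos: [0.5016, -0.0786, 0.1393]
tool_rot: [1.159, 1.241, -1.159]
wrist_force: [-1.1, 0.5, 3.8]
gripper_width: -0.001
```

Emit:
{"op": "send_rows", "data": {"motion": [[[0,7,0,0,0,0,0],[0,14,0,0,0,0,0],[0,21,1,0,0,0,0],[0,27,2,0,0,0,0],[0,32,2,0,0,0,0]]]}}

```text
time_s: 3.12
tool_pos: [0.5038, -0.078, 0.1066]
tool_rot: [1.158, 1.241, -1.159]
wrist_force: [-2.7, 0.7, 3.6]
gripper_width: 0.002
```

Emit:
{"op": "send_rows", "data": {"motion": [[[0,1,0,0,0,0,0],[0,2,0,0,0,0,0],[0,3,0,0,0,0,0],[0,4,0,0,0,0,0],[0,5,0,0,0,0,0]]]}}

```text
time_s: 3.53
tool_pos: [0.5039, -0.0781, 0.1031]
tool_rot: [1.159, 1.24, -1.158]
wrist_force: [-8.0, 1.7, 33.0]
gripper_width: -0.002
```

Emit:
{"op": "send_rows", "data": {"motion": [[[0,0.5,0,0,0,0,0],[0,1,0,0,0,0,0],[0,1.5,0,0,0,0,0],[0,1.5,0,0,0,0,0],[0,1.5,0,0,0,0,0]]]}}

```text
time_s: 3.95
tool_pos: [0.504, -0.0781, 0.1026]
tool_rot: [1.159, 1.24, -1.157]
wrist_force: [-11.0, 1.5, 42.8]
gripper_width: 0.004
```

Emit:
{"op": "send_rows", "data": {"motion": [[[0,-5,0,0,0,0,0],[0,-20,0,0,0,0,0],[0,-50,0,0,0,0,0],[0,-85,0,0,0,0,0],[85,-120,0,0,0,0,0]]]}}

```text
time_s: 4.37
tool_pos: [0.5037, -0.0781, 0.2224]
tool_rot: [1.159, 1.241, -1.158]
wrist_force: [0.2, 0.9, 0.7]
gripper_width: 0.127
```

```bash
python3 - <<'E'
from h import *
from rig import observe,snapshot
s=observe()
a=snapshot("side");b=snapshot("scene")
cv2.imwrite("pics/c2.png",np.hstack([cv2.resize(a["color"][60:300,220:460,::-1],(400,400)),cv2.resize(b["color"][170:410,130:430,::-1],(400,400))]))
for n,d in (("side",a),("scene",b)):
    P=pts(d);hsv=cv2.cvtColor(d["color"],cv2.COLOR_RGB2HSV)
    # lid plane in sealer frame
    th=-.07;X=(P[...,0]-.6636)*np.cos(th)+(P[...,1]+.0835)*np.sin(th);Y=-(P[...,0]-.6636)*np.sin(th)+(P[...,1]+.0835)*np.cos(th)
    for nm,m in (("rear lid",(X>-.05)&(X<-.01)),("front rail",(X>-.178)&(X<-.15))):
        for nm2,my in (("left",(Y>.07)&(Y<.112)),("right",(Y<-.07)&(Y>-.112))):
            q=P[m&my&(abs(P[...,2]-.105)<.04)];print(n,nm,nm2,len(q),np.median(q[:,2]).round(4) if len(q) else 0)
    for nm,my in (("deckL",(Y>.13)&(Y<.20)),("deckR",(Y<-.13)&(Y>-.2))):
        q=P[my&(X>-.04)&(X<.01)&(abs(P[...,2]-.1)<.02)];print(n,nm,len(q),np.median(q[:,2]).round(4) if len(q) else 0)
    reg=(P[...,0]>.4)&(P[...,0]<.7)&(P[...,1]>-.32)&(P[...,1]<-.17)&(hsv[...,2]<60)&(P[...,2]>.135)&(P[...,2]<.155)
    q=P[reg];print("bar",cv2.minAreaRect(q[:,:2].astype(np.float32)),np.percentile(q[:,2],95))
go(s,[.5437,-.2375,.19],-86)
E
```

```text
side rear lid left 231 0.1004
side rear lid right 183 0.0999
side front rail left 232 0.1001
side front rail right 166 0.1002
side deckL 488 0.1
side deckR 259 0.0998
bar ((0.5409749746322632, -0.23102635145187378), (0.06686943769454956, 0.017865976318717003), 10.822860717773438) 0.14566762228037972
scene rear lid left 504 0.1006
scene rear lid right 800 0.1005
scene front rail left 301 0.101
scene front rail right 460 0.1009
scene deckL 652 0.1007
scene deckR 1687 0.1004
bar ((0.5446881055831909, -0.23774664103984833), (0.06778354197740555, 0.01390183623880148), 5.118232250213623) 0.1476112692245688
t 4.37 pos [ 0.5037 -0.0781  0.2224] F [0.2 0.9 0.7] M [-0.02  0.    0.02] w 0.127 q [ 0.04  0.62  0.1   1.74 -0.08  0.78 -1.33]
tool x [ 0.  0. -1.] y [0.998 0.069 0.   ] z [ 0.069 -0.998 -0.   ] jaw yaw -86.1
shift [ 32.4  29.  161.8] turn [-0.001 -0.    -0.   ]
```

View pics/c2.png

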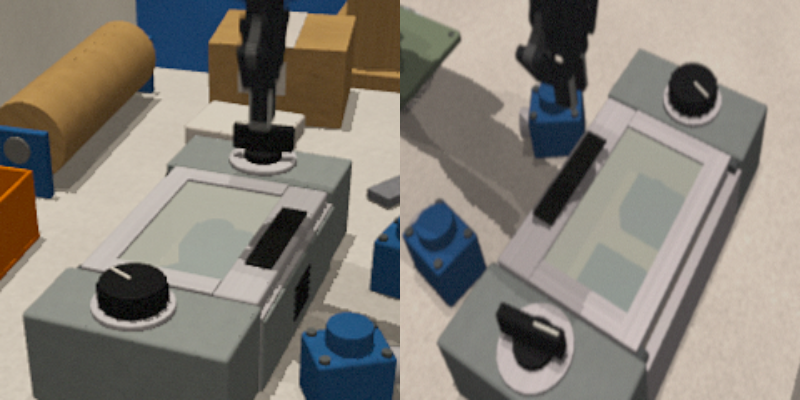

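The lid is flush with the decks to within about 0.5 mm, and the dial and housings have not moved. Next I move above the switch with the gripper open.

Emit:
{"op": "send_rows", "data": {"motion": [[[50,0,6,33,0,0,0],[50,0,12,68,0,0,0],[50,0,18,103,0,0,0],[50,0,25,138,-0.01,0,0],[50,5,29,162,-0.02,0,0]]]}}

```text
time_s: 4.88
tool_pos: [0.5443, -0.2413, 0.2163]
tool_rot: [1.144, 1.247, -1.144]
wrist_force: [-0.1, -0.5, 0.8]
gripper_width: 0.577
```

```bash
python3 - <<'E'
from h import *
from rig import observe,snapshot
s=observe();go(s,[.5437,-.2375,.117],-85)
d=snapshot("wrist");cv2.imwrite("pics/w.png",d["color"][...,::-1])
P=pts(d);hsv=cv2.cvtColor(d["color"],cv2.COLOR_RGB2HSV)
m=(abs(P[...,2]-.146)<.006)&(abs(P[...,0]-.5437)<.06)&(abs(P[...,1]+.2375)<.04)
q=P[m]
if len(q): print(len(q),cv2.minAreaRect(q[:,:2].astype(np.float32)),q.mean(0))
E
```

```text
t 4.88 pos [ 0.5443 -0.2413  0.2163] F [-0.1 -0.5  0.8] M [-0.04 -0.01 -0.02] w 0.577 q [ 0.33  0.76  0.06  1.43 -0.05  0.95 -1.07]
tool x [ 0.002 -0.002 -1.   ] y [0.996 0.087 0.002] z [ 0.087 -0.996  0.002] jaw yaw -85.0
shift [99.3 -0.5 -4. ] turn [ 0.     0.002 -0.002]
3043 ((0.5426568388938904, -0.23832610249519348), (0.06932131946086884, 0.013867096044123173), 4.344245910644531) [ 0.54464078 -0.23811318  0.14514494]
```

View pics/w.png

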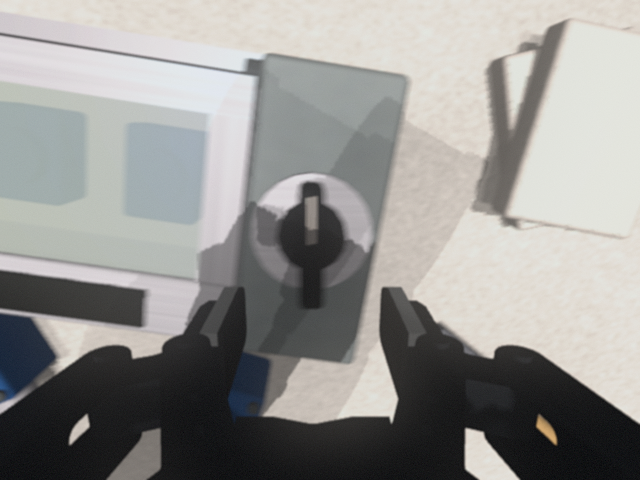

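The wrist view shows the bar centred at (311,245), between and parallel to the fingers (tips at about (230,300) and (395,300)). The axis measures (0.543, -0.238). Descending.

Emit:
{"op": "send_rows", "data": {"motion": [[[50,10,-1,-3,0,0,0],[50,28,-1.5,-3,0,0,0],[50,46,-1.5,-3,0,0,0],[50,60,-1.5,-3,0,0,0],[50,64,-1.5,-3,0,0,0]]]}}

```text
time_s: 5.35
tool_pos: [0.5415, -0.2344, 0.1498]
tool_rot: [1.143, 1.252, -1.144]
wrist_force: [-0.6, -0.7, -0.6]
gripper_width: 0.588
```

```bash
python3 - <<'E'
from h import *
from rig import observe
go(observe(),[.543,-.238,.117],-85.3)
E
```

```text
t 5.35 pos [ 0.5415 -0.2344  0.1498] F [-0.6 -0.7 -0.6] M [-0.02 -0.01  0.05] w 0.588 q [ 0.33  0.83  0.05  1.53 -0.06  0.79 -1.08]
tool x [-0.002  0.001 -1.   ] y [ 0.996  0.089 -0.002] z [ 0.089 -0.996 -0.001] jaw yaw -84.9
shift [32.8  1.2  3.7] turn [ 0.007 -0.001  0.002]
```

Emit:
{"op": "send_rows", "data": {"motion": [[[50,8,1,3,0.005,0,0],[50,18,1,3.5,0.005,0,0],[50,26,1,3.5,0.005,0,0],[50,31,1,3.5,0.005,0,0],[50,32,1,3.5,0.005,0,0]]]}}

```text
time_s: 5.77
tool_pos: [0.5431, -0.2381, 0.1189]
tool_rot: [1.147, 1.249, -1.148]
wrist_force: [-0.2, -0.2, -0.6]
gripper_width: 0.586
```

Emit:
{"op": "send_rows", "data": {"motion": [[[0,0,0,0,0,0,0],[0,0,0,0,0,0,0],[0,0,0,0,0,0,0],[0,0,0,0,0,0,0],[0,0,0,0,0,0,0]]], "force": 60}}

```text
time_s: 6.18
tool_pos: [0.5436, -0.2386, 0.1204]
tool_rot: [1.147, 1.246, -1.147]
wrist_force: [-1.5, -1.4, 6.5]
gripper_width: 0.155
```

```bash
python3 - <<'E'
from h import *
from rig import observe
go(observe(),[.543,-.238,.117],-85.3)
E
```

```text
t 6.18 pos [ 0.5436 -0.2386  0.1204] F [-1.5 -1.4  6.5] M [-0.23  0.19  0.01] w 0.155 q [ 0.33  0.88  0.05  1.54 -0.06  0.72 -1.07]
tool x [ 0.001 -0.001 -1.   ] y [0.997 0.084 0.001] z [ 0.084 -0.997  0.001] jaw yaw -85.2
shift [ 3.4 -0.6 -0.6] turn [ 0.002  0.001 -0.001]
```

Emit:
{"op": "send_rows", "data": {"motion": [[[0,0,0,0,0.08,0,0],[0,0,0,0,0.16,0,0],[0,0,0,0,0.24,0,0],[0,0,0,0,0.32,0,0],[0,0,0,0,0.4,0,0]]]}}

```text
time_s: 6.6
tool_pos: [0.5436, -0.2389, 0.1204]
tool_rot: [1.441, 1.039, -1.441]
wrist_force: [-0.7, -2.9, 5.3]
gripper_width: 0.152
```

```bash
python3 - <<'E'
from h import *
from rig import observe
go(observe(),[.543,-.238,.117],-85.3)
E
```

```text
t 6.6 pos [ 0.5436 -0.2389  0.1204] F [-0.7 -2.9  5.3] M [-0.64  0.23  0.13] w 0.152 q [ 0.28  0.88  0.17  1.54 -0.19  0.73 -1.36]
tool x [ 0.001 -0.001 -1.   ] y [ 0.949 -0.315  0.001] z [-0.315 -0.949  0.001] jaw yaw -108.4
shift [ 3.4 -0.8 -0.6] turn [-0.402  0.001 -0.001]
```

Low forces, turning well. Continuing to the stop at 1.1.

Emit:
{"op": "send_rows", "data": {"motion": [[[0,0,0,0,0.08,0,0],[0,0,0,0,0.16,0,0],[0,0,0,0,0.24,0,0],[0,0,0,0,0.32,0,0],[0,0,0,0,0.4,0,0]]]}}

```text
time_s: 7.02
tool_pos: [0.5435, -0.2391, 0.1204]
tool_rot: [1.717, 0.776, -1.716]
wrist_force: [-2.1, -4.5, 4.9]
gripper_width: 0.154
```

Emit:
{"op": "send_rows", "data": {"motion": [[[0,0,0,0,0.07,0,0],[0,0,0,0,0.14,0,0],[0,0,0,0,0.21,0,0],[0,0,0,0,0.26,0,0],[0,0,0,0,0.3,0,0]]]}}

```text
time_s: 7.43
tool_pos: [0.5433, -0.2392, 0.1204]
tool_rot: [1.909, 0.538, -1.909]
wrist_force: [-1.8, -5.2, 6.7]
gripper_width: 0.148
```

```bash
python3 - <<'E'
from h import *
from rig import observe
go(observe(),[.543,-.238,.117],-85.3)
E
```

```text
t 7.43 pos [ 0.5433 -0.2392  0.1204] F [-1.8 -5.2  6.7] M [-1.07  0.56  0.25] w 0.148 q [ 0.19  0.91  0.36  1.55 -0.42  0.76 -1.86]
tool x [ 0.001 -0.002 -1.   ] y [ 0.524 -0.852  0.002] z [-0.852 -0.524  0.   ] jaw yaw -148.4
shift [ 3.4 -1.2 -0.4] turn [-1.101e+00  1.000e-03 -1.000e-03]
```

Emit:
{"op": "send_rows", "data": {"motion": [[[0,0,0,0,0.02,0,0],[0,0,0,0,0.04,0,0],[0,0,0,0,0.06,0,0],[0,0,0,0,0.08,0,0],[0,0,0,0,0.08,0,0]]]}}

```text
time_s: 7.85
tool_pos: [0.5433, -0.2393, 0.1205]
tool_rot: [1.956, 0.471, -1.956]
wrist_force: [-3.5, -5.4, 6.4]
gripper_width: 0.15
```

```bash
python3 - <<'E'
from h import *
from rig import observe,snapshot
go(observe(),[.543,-.238,.117],-85.3)
a=snapshot("side");b=snapshot("scene")
cv2.imwrite("pics/c3.png",np.hstack([cv2.resize(a["color"][60:300,220:460,::-1],(400,400)),cv2.resize(b["color"][290:430,150:325,::-1],(400,400))]))
E
```

```text
t 7.85 pos [ 0.5433 -0.2393  0.1205] F [-3.5 -5.4  6.4] M [-1.23  0.68  1.58] w 0.15 q [ 0.18  0.91  0.38  1.55 -0.44  0.77 -1.92]
tool x [ 0.    -0.002 -1.   ] y [ 0.457 -0.889  0.002] z [-0.889 -0.457  0.001] jaw yaw -152.8
shift [ 3.5 -1.3 -0.3] turn [-1.178e+00  2.000e-03 -1.000e-03]
```

View pics/c3.png

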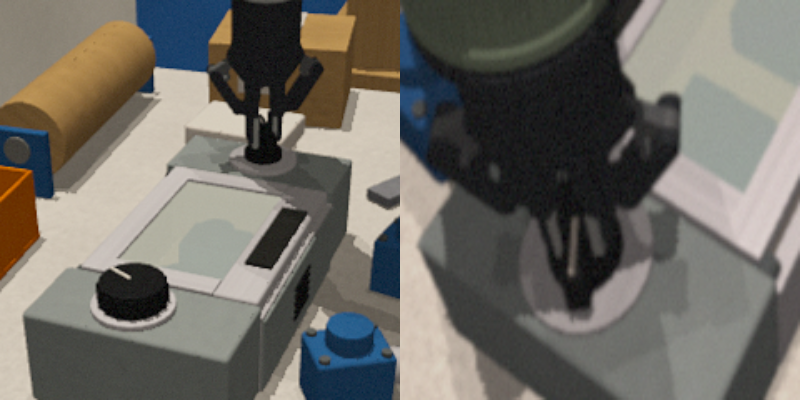

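The moment about z jumped from 0.25 to 1.6 N m, so the switch is on its stop. Holding for over a second.

Emit:
{"op": "send_rows", "data": {"motion": [[[0,0,0,0,0,0,0],[0,0,0,0,0,0,0],[0,0,0,0,0,0,0],[0,0,0,0,0,0,0],[0,0,0,0,0,0,0]]]}}

```text
time_s: 8.37
tool_pos: [0.5433, -0.2392, 0.1204]
tool_rot: [1.955, 0.472, -1.955]
wrist_force: [-3.3, -5.8, 6.4]
gripper_width: 0.154
```

Emit:
{"op": "send_rows", "data": {"motion": [[[0,0,0,0,0,0,0],[0,0,0,0,0,0,0],[0,0,0,0,0,0,0],[0,0,0,0,0,0,0],[0,0,0,0,0,0,0]]]}}

```text
time_s: 8.78
tool_pos: [0.5433, -0.2393, 0.1204]
tool_rot: [1.955, 0.472, -1.955]
wrist_force: [-3.7, -5.8, 6.9]
gripper_width: 0.156
```

Emit:
{"op": "send_rows", "data": {"motion": [[[0,0,0,0,0,0,0],[0,0,0,0,0,0,0],[0,0,0,0,0,0,0],[0,0,0,0,0,0,0],[0,0,0,0,0,0,0]]]}}

```text
time_s: 9.2
tool_pos: [0.5433, -0.2392, 0.1204]
tool_rot: [1.955, 0.472, -1.955]
wrist_force: [-2.7, -5.1, 6.1]
gripper_width: 0.15
```

Emit:
{"op": "send_rows", "data": {"motion": [[[0,0,0,0,0,0,0],[0,0,0,0,0,0,0],[0,0,0,0,0,0,0],[0,0,0,0,0,0,0],[0,0,0,0,0,0,0]]]}}

```text
time_s: 9.62
tool_pos: [0.5433, -0.2393, 0.1204]
tool_rot: [1.955, 0.472, -1.955]
wrist_force: [-1.9, -5.3, 6.6]
gripper_width: 0.151
```

Emit:
{"op": "send_rows", "data": {"motion": [[[85,0,0,0,0,0,0],[85,0,0,0,0,0,0],[85,0,0,0,0,0,0],[85,0,0,0,0,0,0],[85,0,0,0,0,0,0]]]}}

```text
time_s: 10.03
tool_pos: [0.5434, -0.2379, 0.1197]
tool_rot: [1.957, 0.474, -1.957]
wrist_force: [0.2, 0.6, -0.4]
gripper_width: 0.851
```

Emit:
{"op": "send_rows", "data": {"motion": [[[85,0,0,0,0,0,0],[85,0,0,0,0,0,0],[85,0,0,0,0,0,0],[85,0,0,0,0,0,0],[85,0,0,0,0,0,0]]]}}

```text
time_s: 10.45
tool_pos: [0.5433, -0.2381, 0.1198]
tool_rot: [1.957, 0.474, -1.957]
wrist_force: [-0.5, 0.6, 0.0]
gripper_width: 0.997
```

Emit:
{"op": "send_rows", "data": {"motion": [[[85,-10,0,0,0,0,0],[85,-30,0,0,0,0,0],[85,-60,0,0,0,0,0],[85,-90,0,0,0,0,0],[85,-120,0,0,0,0,0]]]}}

```text
time_s: 10.87
tool_pos: [0.543, -0.2383, 0.242]
tool_rot: [1.957, 0.473, -1.957]
wrist_force: [1.0, 1.4, 0.5]
gripper_width: 0.994
```

```bash
python3 - <<'E'
from h import *
from rig import observe,snapshot
go(observe(),[.543,-.238,.117],-85.3)
a=snapshot("side");b=snapshot("scene");w=snapshot("wrist")
cv2.imwrite("pics/c4.png",np.hstack([cv2.resize(x,(400,400)) for x in (a["color"][60:300,220:460,::-1],b["color"][170:410,130:430,::-1])]))
for n,d in (("scene",b),("wrist",w)):
    P=pts(d);m=(abs(P[...,2]-.146)<.006)&(abs(P[...,0]-.5437)<.06)&(abs(P[...,1]+.2375)<.05);q=P[m]
    if len(q):print(n,"bar",cv2.minAreaRect(q[:,:2].astype(np.float32)))
P=pts(a);th=-.07;X=(P[...,0]-.6636)*np.cos(th)+(P[...,1]+.0835)*np.sin(th);Y=-(P[...,0]-.6636)*np.sin(th)+(P[...,1]+.0835)*np.cos(th)
for lo,hi in((-.178,-.15),(-.05,-.01)):
    print("lid",np.median(P[...,2][(X>lo)&(X<hi)&(Y>.07)&(Y<.112)&(abs(P[...,2]-.1)<.04)]))
old=dict(np.load("side0.npz"))["color"]
r=np.s_[185:312,395:500];print("housing px diff",np.abs(old[r].astype(int)-a["color"][r]).mean(),"dial",np.abs(old[215:245,275:325].astype(int)-a["color"][215:245,275:325]).mean())
E
```

```text
t 10.87 pos [ 0.543  -0.2383  0.242 ] F [1.  1.4 0.5] M [ 0.05  0.01 -0.01] w 0.994 q [ 0.15  0.77  0.46  1.41 -0.36  1.05 -1.99]
tool x [ 0. -0. -1.] y [ 0.457 -0.89   0.   ] z [-0.89  -0.457  0.   ] jaw yaw -152.8
shift [ 1.25e+02 -3.00e-01 -1.00e-01] turn [-1.179  0.    -0.   ]
scene bar ((0.5436611175537109, -0.23777765035629272), (0.06976817548274994, 0.014140491373836994), 4.797355651855469)
wrist bar ((0.5421258211135864, -0.23843874037265778), (0.06988327950239182, 0.014422876760363579), 4.808066368103027)
lid 0.10024046527386365
lid 0.10028326148041222
housing px diff 29.638395200599923 dial 26.31222222222222
```

View pics/c4.png

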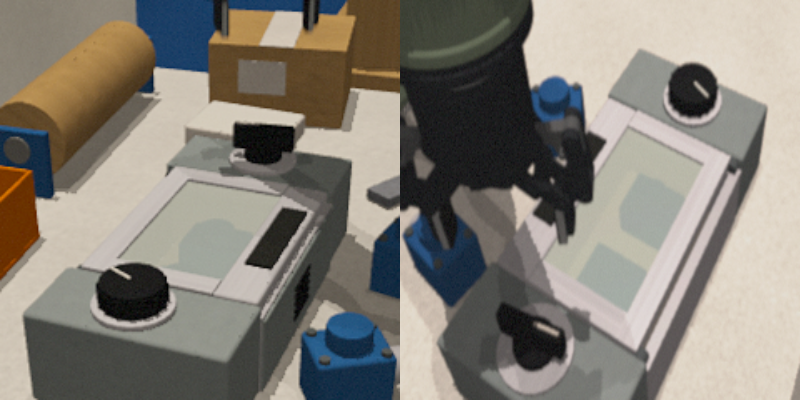

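The switch has sprung back to 4.8° and the lid is shut. The pixel difference is unexpectedly large, so I check the housings and dial by position.

```bash
python3 - <<'E'
from h import *
from rig import observe,snapshot
o=dict(np.load("side0.npz"));a=snapshot("side");print(o["color"].dtype,a["color"].dtype,np.abs(o["color"].astype(int)-a["color"].astype(int)).mean(),o["color"].mean(),a["color"].mean())
for d in (o,a):
    P=pts(d);h=cv2.cvtColor(d["color"],cv2.COLOR_RGB2HSV)
    for y0,y1 in((-.25,-.1),(-.02,.12)):
        q=P[(h[...,0]>95)&(h[...,0]<120)&(h[...,1]>130)&(P[...,2]>.03)&(P[...,0]>.3)&(P[...,0]<.44)&(P[...,1]>y0)&(P[...,1]<y1)]
        print("housing",len(q),np.median(q,0).round(4))
    m=(h[...,2]>110)&(abs(P[...,2]-.131)<.004)&(np.hypot(P[...,0]-.576,P[...,1]-.0925)<.035)
    q=P[m];print("mark",len(q),q.mean(0).round(4))
E
```

```text
uint8 uint8 9.239269748263888 134.77593315972223 134.93521592881945
housing 1447 [ 0.3542 -0.1522  0.0629]
housing 2116 [0.3845 0.059  0.0636]
mark 34 [0.591  0.0842 0.1304]
housing 1426 [ 0.3538 -0.1525  0.0627]
housing 2139 [0.3843 0.0588 0.0636]
mark 62 [0.5884 0.0771 0.1302]
```

```bash
python3 - <<'E'
from h import *
from rig import snapshot
f=lambda x:cv2.resize(x[205:255,265:335,::-1],(400,290),interpolation=cv2.INTER_NEAREST)
g=lambda x:cv2.resize(x[200:250,320:390,::-1],(400,290),interpolation=cv2.INTER_NEAREST)
o=dict(np.load("side0.npz"))["color"];p=dict(np.load("scene0.npz"))["color"]
cv2.imwrite("pics/c5.png",np.vstack([np.hstack([f(o),f(snapshot("side")["color"])]),np.hstack([g(p),g(snapshot("scene")["color"])])]))
E
```

```text
(no output)
```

View pics/c5.png

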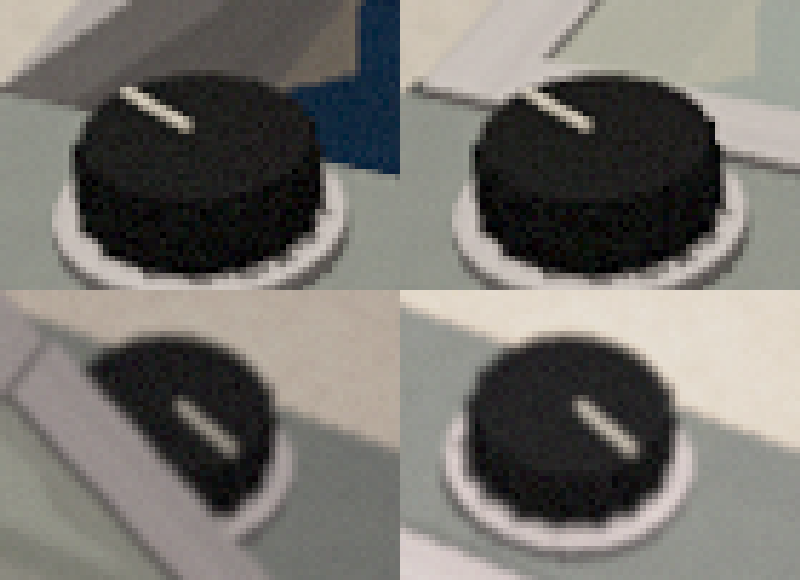

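The dial mark is identical before and after; the pixel difference came from the lid behind it. The arm is clear, so I hand the job in.

```bash
python3 -c "
from rig import *
print(finish_job())"
```

```text
the job is handed in; nothing more can be done
None
```

The sealer job is done as asked and handed in at about 11 s on the robot's clock.

- **Lid:** I pushed it down on its pad along its arc and pressed with about 43 N at the front edge. It measured flush with the decks: the front and rear rails were both at 100.2–100.3 mm in the last side view.
- **Start switch:** I gripped the wing and turned it clockwise. The moment jumped from 0.25 to 1.6 N m at the stop. I held it there for about 1.7 s and let go. It sprang back to 4.8°, within about 0.5° of where it stood before.
- **Dial and housings:** The dial mark looks the same before and after. The housings measured within 0.5 mm of where they started.
- **Disagreeing checks:** Two automatic checks suggested movement: the picture difference around the dial and housings was large, and the dial mark's computed position shifted by about 7 mm. An enlarged before-and-after view showed the dial mark unmoved. I put the difference at the dial down to the lid's changed position behind it. I did not trace the one at the housings, but their measured positions had not changed.

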